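Lever the stuck lid off its seat on a sample canister

ROBOT

A 6-joint arm with a two-finger parallel gripper is mounted at the origin on the work surface. World frame = base frame: x ahead of the robot, y to its left, z up, the work surface at z = 0. Lengths are in mm, angles in degrees, forces in N, time in s.
With the tool pointing down it reaches from about 350 to 850 mm from the base axis. Payload 8.1 kg.
Tool frame: the origin (TCP) lies midway between the tips of the shut fingers; the grasp point (between the pads) lies 19 mm behind it (r.grasp_offset is the distance from the TCP to the grasp point, in mm); z points along the fingers, x is the direction in which the jaws open and shut, and the axes are right-handed (so a half turn about z gives the same grasp; the last joint's range is limited). The gripper opens to 85 mm and grips with 20 to 120 N. Pads are 22 mm wide; open, the fingers measure 114 mm over their backs; the gripper's body (76 mm by 85 mm) begins 54 mm behind the grasp point. The pads swing forward as they close: fully open they stand 13 mm farther back than shut.
Start: joints at [63.404, 7.471, 85.268, -0, 87.261, -4.893], TCP at [221.863, 557.478, 231.292] pointing down, gripper open.
Joint ranges: [-169.43, 169.43], [-51.17, 129.36], [1.28, 143.12], [-76.62, 256.62], [0, 156.53], [-152.29, 152.29]. Speed limits (degrees/s): [136.94, 136.94, 159.86, 180, 180, 180].

INTERFACE

Orientations are given as [roll, pitch, yaw] about the fixed x, y, z axes, in that order (R = Rz(yaw) Ry(pitch) Rx(roll)).
In Python, from bench import r, optics, hand_in gives the robot as it stands.
- The arm moves only by the shell command python3 -m pendant 'ROWS' [FORCE]. ROWS is JSON, a list of rows, each a list of 5 numbers: the opening, from 0 (shut) to 1 (fully open), then the shift along the tool's x, y, z in mm, then the turn about the tool's z in degrees. A call has 1 to 10 rows; each row shifts and turns the commanded pose from where the row before left it, along the tool's axes as they then stand; what a row does not reach is not made up. A row lasts 1/10 s, in which the tool goes at most 50 mm and 8.59 degrees, less where a joint would pass 70% of its speed; a pose out of reach is approached as far as the arm can. A call with a gripper value outside its range is refused whole. The fingers move at their own pace and stop on an object; FORCE is the grip in N (left out, the last holds). Time passes only in rows, so rows that do not move let the fingers close. It gives the time, the measured TCP pose, the force and the opening at its end, in the units of the state.
- r.sense(): the state, without advancing time (a new reading comes with each control period).
- optics.snapshot(name): name is "scene" or "side" or "wrist"; returns (picture, depth): 384x512x3 uint8, blue, green, red; 384x512 float32, mm along the optical axis (not along the pixel's ray), 0 where there is no reading.
- optics.camera_params(name): a dict with "camera_matrix" (3x3 intrinsics, pixels), "eye" and "orientation" of the camera in the world. Camera axes: x right, y down, z forward; pixel columns grow to the right and rows downward; lengths in mm; the calibration is good to about 2 mm. A picture is of the moment at which its call begins: read the wrist's pose just before it. camera_params takes no time and is no camera call; for the wrist camera it gives the pose at the moment of the call.
- hand_in(): hands the job in, once; it reports no verdict.
Trained networks look in the newest picture that a camera, given by its name, has taken for a name from the list of things; names that differ only in an ending like _2 or _b are one class to them, and where a whole thing is asked for, a point or a joint stands for the part that bears it (a point fixed in the world has none). Each returns a list of dicts, best first, with "score" (0 to 1); they miss things now and then, are a little off and sometimes report something else, mostly with a low value. They report only what shows in the picture. A call takes as long as a camera call.
- optics.search_frame(camera, query): "at" ([x, y, z] in mm, in world coordinates, good to about 4 mm: the middle of the surface that is visible of it).
The state is a dict: "time": time; "joint_pos": joint angles; "qd": joint speeds; "joint_efforts": joint torques, N m; "tool_pos": TCP position; "tcp_rot": TCP orientation; "ft_force": force on the tool from outside, world axes, zero at the start; "wrist_torque": the same for the moment, N m; "finger_gap": finger opening in mm.
Only numpy, scipy, OpenCV 4.12 (cv2) and the standard library are available. Lean on these libraries where they do the work, as an engineer would, in place of code of your own. Each camera call takes 0.05 s, during which the arm holds its last target. There are 200 camera calls.

TASK

The lid of the sample canister that is clamped on the metal base is stuck. Take the flat steel bar from the bench, lay it over the lever rest with its end under the lid's rim, and push the bar's free end down until the lid has come up by about 10 mm; then let go of the bar. Do not touch the lid itself with the gripper.

Things in the scene. Friction and masses are not known exactly. Their poses are not given: they have to be found in the camera images.
- bar_mid (a point): Centre of the loose flat bar of plain dark steel, 220 mm long (along its x axis), 20 mm wide (y), 8 mm thick (z), about 0.3 kg, lying flat on the bench among other hand tools (an open-ended wrench and a screwdriver); its last 20 mm at each end are 6 mm thick. Either end may be used under the lid. The point is its centre of mass, half-way up. The bar begins pointing within about 0.7 rad of the way it has to lie on the rest.
- rest_top (a point): Middle of the top of the lever rest (the fulcrum): a fixed round-topped crossbar, 80 mm long (along its y axis), 12 mm thick, its top 80 mm above the bench, standing on the same fixed base plate as the clamped canister (the base is 10 mm thick and reaches 30 mm past the rest on the side away from the canister). Its x axis is level and points from the rest to the canister's axis, 95 mm away; z is up. The side away from the canister is free for the bar.
- lid_under (a point): Centre of the underside of the lid's rim, on the canister's axis; moves up with the lid. The lid is a steel disc, 110 mm across and 8 mm thick (with a 4 mm step on top), that overhangs the canister's 52 mm wide neck by 29 mm all round; its underside begins 96 mm above the bench, 16 mm higher than the top of the rest. The canister's shoulder is at most 70 mm above the bench. z is up.
- lid (a joint): How far the lid has come up from its seat, in m: 0 is tight home, stop at 0.020. It slides straight up, stiffly (about 18 N at the lid), and stays where it is left; the bar's own weight does not move it.

How it is judged:
By the outcome, as a careful person would: the job done as asked, in the order asked, and still so for the second after the job is handed in, with the robot touching nothing.
It also fails if it takes over 53 s, if anything falls off the work surface, if the arm or the gripper's body presses on something with over 40 N, if the wrist force passes 120 N, or if a joint passes its speed limit or range.

## Working session

There is one attempt and no reset: what is moved stays moved. The work goes in short steps, Python scripts to look and compute and a shell command to move; the robot and the scene stay as the last step left them, time stands still between calls to the robot, and variables do not carry over. Pictures are saved under pics/ and viewed, about 8 in all and at most 12, crops included, and the job is handed in when it is done.

```bash
mkdir -p pics && ls
python3 - <<'E'
from bench import r, optics
import cv2, numpy as np
print(r.sense())
ims=[]
for n in ("scene","side"):
    p,d=optics.snapshot(n); cv2.imwrite(f"pics/{n}0.png",p); np.save(f"pics/{n}0.npy",d)
    c=optics.camera_params(n); print(n,c)
    for q in ("bar_mid","lid_under","lid","rest_top"):
        try: print(n,q,optics.search_frame(n,q)[:3])
        except Exception as e: print(n,q,e)
E
```

```text
pics
{'time': 0.0, 'joint_pos': array([ 6.34037874e+01,  7.51557078e+00,  8.53315626e+01, -1.04739529e-03,
        8.72607213e+01, -4.89128510e+00]), 'qd': array([ 0.03566003, -0.03599102,  0.01302132, -0.02132295, -0.02780849,
        0.07792167]), 'joint_efforts': array([-1.14124927e-03, -5.69375145e+01, -5.00567830e+01, -1.54210798e-04,
        1.42360645e-02,  3.71605449e-05]), 'tool_pos': array([221.61125538, 556.96794989, 230.21772195]), 'tcp_rot': array([-1.79991846e+02,  1.07551084e-01,  6.82951312e+01]), 'ft_force': array([ 0.44597255,  0.36395451, -0.04328116]), 'wrist_torque': array([-0.0140685 ,  0.00693506,  0.01683406]), 'finger_gap': 85.3793416570254}
scene {'camera_matrix': array([[383.36927968,   0.        , 254.8937301 ],
       [  0.        , 383.36927968, 186.25233714],
       [  0.        ,   0.        ,   1.        ]]), 'eye': array([841.08775111, 399.35591371, 872.09301517]), 'orientation': array([-145.30434856,   -0.28357743,  145.31436504])}
scene bar_mid [{'at': [641.1, -239.1, 5.8], 'score': 0.67}]
scene lid_under [{'at': [557.5, 239.3, 104.7], 'score': 0.56}]
scene lid [{'at': [550.2, 237.2, 104.6], 'score': 0.96}]
scene rest_top [{'at': [550.9, 146.5, 61.4], 'score': 0.93}]
side {'camera_matrix': array([[461.03538223,   0.        , 253.94685207],
       [  0.        , 461.03538223, 189.99836288],
       [  0.        ,   0.        ,   1.        ]]), 'eye': array([436.92072256, 720.13662238, 610.78335515]), 'orientation': array([-124.68348726,   -0.86897638, -170.59388148])}
side bar_mid [{'at': [635.0, -230.8, 5.8], 'score': 0.66}]
side lid_under [{'at': [549.1, 242.7, 107.8], 'score': 0.71}]
side lid [{'at': [550.4, 246.6, 104.4], 'score': 0.75}]
side rest_top [{'at': [530.2, 148.3, 77.2], 'score': 0.87}]
```

View pics/scene0.png

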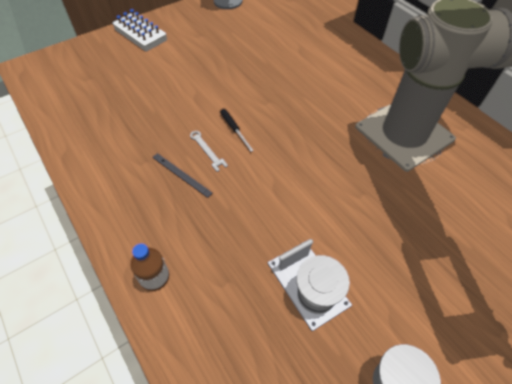

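View pics/side0.png

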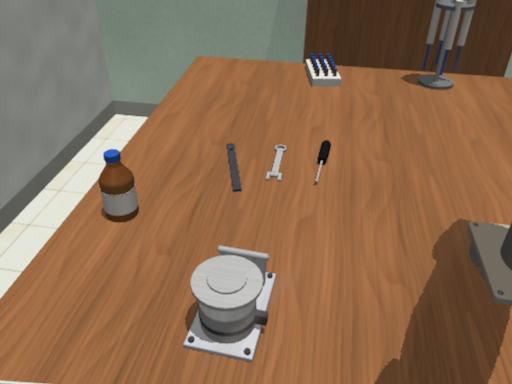

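The scene view shows the dark bar from (155,156) to (210,194), beside the wrench and screwdriver. The canister is at (322,283) and the rest at (291,255), on its −y side. Next I'll measure them from depth.

```bash
cat > h.py <<'E'
import numpy as np, cv2
from scipy.spatial.transform import Rotation as R
from bench import r, optics
def cloud(n, cp, d):
    K=cp["camera_matrix"]; v,u=np.mgrid[:384,:512]
    p=np.stack([(u-K[0,2])/K[0,0]*d,(v-K[1,2])/K[1,1]*d,d],-1)
    return p@R.from_euler('xyz',cp["orientation"],degrees=True).as_matrix().T+cp["eye"]
def proj(cp,X):
    q=R.from_euler('xyz',cp["orientation"],degrees=True).as_matrix().T@(np.array(X)-cp["eye"]); return (cp["camera_matrix"]@q/q[2])[:2]
def box(P,d,x,y,z):
    return (d>0)&(P[...,0]>x[0])&(P[...,0]<x[1])&(P[...,1]>y[0])&(P[...,1]<y[1])&(P[...,2]>z[0])&(P[...,2]<z[1])
def rect(xy):
    (c,s,a)=cv2.minAreaRect(xy.astype(np.float32)); return c,s,a
E
python3 - <<'E'
from h import *
for n in("scene","side"):
    d=np.load(f"pics/{n}0.npy"); im=cv2.imread(f"pics/{n}0.png"); cp=optics.camera_params(n)
    P=cloud(n,cp,d)
    m=box(P,d,(520,760),(-340,-120),(-20,30))&(im.max(2)<85)
    k,l,st,ce=cv2.connectedComponentsWithStats(m.astype(np.uint8))
    i=1+np.argmax(st[1:,4]); Q=P[l==i]; print(n,"bar",len(Q),Q.mean(0),np.median(Q[:,2]),rect(Q[:,:2]))
    ms=box(P,d,(400,760),(-340,-120),(-20,30))&(im.max(2)>85)
    print(" table z",np.median(P[ms][:,2]))
    m=box(P,d,(450,650),(160,320),(92,125)); Q=P[m]; c,rad=cv2.minEnclosingCircle(Q[:,:2].astype(np.float32)); print(" lid",c,rad,np.percentile(Q[:,2],[5,50,95]), rect(Q[:,:2]))
    m=box(P,d,(450,650),(80,185),(70,90)); Q=P[m]; print(" rest",len(Q),Q.mean(0),np.percentile(Q[:,2],[5,50,95]),rect(Q[:,:2]))
    m=box(P,d,(420,680),(80,340),(5,16))&(im.min(2)>110); Q=P[m]; print(" base",len(Q),np.median(Q[:,2]),rect(Q[:,:2]))
E
```

```text
scene bar 15 [ 665.23156796 -314.83568582    7.11729705] 7.249771179632489 ((664.4413452148438, -314.8753662109375), (14.356228828430176, 8.997598648071289), 70.021484375)
 table z -1.2493615615640579
 lid (553.1682739257812, 238.20704650878906) 55.781131744384766 [100.42569678 103.23199083 107.70917674] ((554.1371459960938, 238.01821899414062), (108.95234680175781, 108.41883087158203), 74.45709991455078)
 rest 214 [548.61132018 144.44225134  76.6747682 ] [71.38491347 77.23707823 80.01147838] ((547.228759765625, 143.2867889404297), (12.9152193069458, 90.5011215209961), 86.18102264404297)
 base 1341 8.665971118258767 ((551.9256591796875, 205.34140014648438), (185.3448028564453, 110.04989624023438), 85.93665313720703)
side bar 329 [ 635.74997939 -223.82705141    9.01751183] 9.214473228453471 ((639.6328735351562, -237.03994750976562), (17.537273406982422, 212.9552764892578), 16.268741607666016)
 table z 1.4195090029022595
 lid (552.1253662109375, 237.75160217285156) 55.83474349975586 [102.6480329  105.51616238 109.8861628 ] ((551.4464111328125, 238.65536499023438), (108.66165161132812, 109.5382080078125), 4.638553142547607)
 rest 410 [543.93793088 146.14552982  77.557148  ] [71.17240416 78.61050378 81.76304561] ((544.3041381835938, 144.0795440673828), (13.196176528930664, 89.15571594238281), 86.05776977539062)
 base 1616 11.046585930022161 ((548.69677734375, 206.263427734375), (184.9075469970703, 108.84412384033203), 85.87564849853516)
```

```bash
python3 -m pendant '[[1,0,0,0,7.43],[1,0,0,0,7.43],[1,0,0,0,7.43],[1,0,0,0,7.43],[1,0,0,0,7.43],[1,0,0,0,7.43],[1,0,0,0,7.42]]' 40
python3 -m pendant '[[1,9,44,0,0],[1,9,44,0,0],[1,9,44,0,0],[1,9,44,0,0],[1,9,44,0,0],[1,9,44,0,0],[1,9,44,0,0],[1,9,44,0,0],[1,9,44,0,0],[1,9,44,0,0]]'
python3 -m pendant '[[1,9,44,0,0],[1,9,44,0,0],[1,9,44,0,0],[1,9,44,5,0],[1,9,44,10,0],[1,9,44,10,0],[1,9,44,15,0],[1,9,44,15,0],[1,9,44,10,0],[1,9,44,5,0]]'
python3 -m pendant '[[1,0,0,0,0]]'
python3 - <<'E'
from h import *
s=r.sense(); print(s["time"],s["tool_pos"],s["tcp_rot"])
cp=optics.camera_params("wrist"); im,d=optics.snapshot("wrist"); cv2.imwrite("pics/w1.png",im); np.save("pics/w1.npy",d); print(cp)
P=cloud("wrist",cp,d)
print(optics.search_frame("wrist","bar_mid")[:2])
m=box(P,d,(520,760),(-400,-60),(3,30))&(im.max(2)<95)
k,l,st,ce=cv2.connectedComponentsWithStats(m.astype(np.uint8))
i=1+np.argmax(st[1:,4]); Q=P[l==i]; print("bar",len(Q),np.median(Q[:,2]),rect(Q[:,:2]),st[i])
E
```

```text
time: 1.2
tool_pos: [221.9, 557.5, 231.3]
tcp_rot: [-180.0, -0.0, 16.0]
ft_force: [0.0, 0.9, -1.0]
finger_gap: 85.5
time: 2.2
tool_pos: [432.3, 158.7, 231.7]
tcp_rot: [180.0, -0.1, 16.3]
ft_force: [1.2, 0.1, -0.3]
finger_gap: 85.4
time: 3.2
tool_pos: [641.6, -238.1, 159.6]
tcp_rot: [-179.9, 0.1, 16.3]
ft_force: [0.9, 0.4, -0.0]
finger_gap: 84.9
time: 3.3
tool_pos: [641.2, -241.4, 157.4]
tcp_rot: [-179.9, 0.2, 16.1]
ft_force: [-0.9, 0.3, -0.5]
finger_gap: 85.6
3.3 [ 641.24646714 -241.44977689  157.40535425] [-179.92693786    0.20740311   16.05696693]
{'camera_matrix': array([[265.90466484,   0.        , 253.16028316],
       [  0.        , 265.90466484, 190.57625778],
       [  0.        ,   0.        ,   1.        ]]), 'eye': array([ 620.60204009, -166.4501752 ,  299.65502369]), 'orientation': array([162.35033856,   0.17204246,  16.00889509])}
[{'at': [638.8, -229.2, 10.7], 'score': 0.67}]
bar 1079 7.186165489560437 ((658.1834106445312, -301.6704406738281), (19.196441650390625, 96.94259643554688), 15.485899925231934) [ 245  190   17   73 1079]
```

View pics/w1.png

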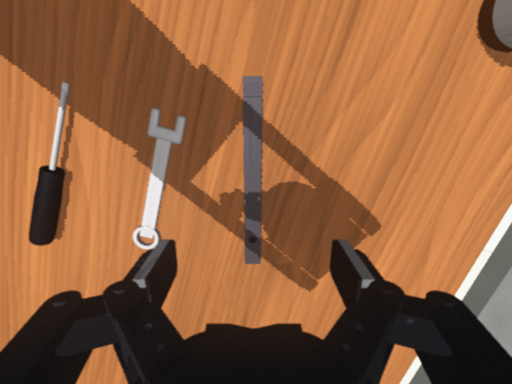

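The bar runs from (254,76) to (252,263), straight between the open fingers. The wrench is at (160,175), to its left. I'll get the bar's ends from pixels on the z = 8 plane.

```bash
cat >> h.py <<'E'
def onplane(cp,u,v,z):
    K=cp["camera_matrix"]; w=R.from_euler('xyz',cp["orientation"],degrees=True).as_matrix()@np.array([(u-K[0,2])/K[0,0],(v-K[1,2])/K[1,1],1])
    return cp["eye"]+w*(z-cp["eye"][2])/w[2]
E
python3 - <<'E'
from h import *
cp=optics.camera_params("wrist"); print(cp["eye"],cp["orientation"])
im=cv2.imread("pics/w1.png").astype(int)
# bar is grey: low saturation, wood is strongly coloured
m=((im.max(2)-im.min(2))<32)&(im.max(2)<150); m[:, :225]=0; m[:,285:]=0; m[275:]=0
k,l,st,ce=cv2.connectedComponentsWithStats(m.astype(np.uint8)); i=1+np.argmax(st[1:,4]); print(st[i],ce[i])
v,u=np.nonzero(l==i); Q=np.array([onplane(cp,a,b,8)[:2] for a,b in zip(u,v)]); print(rect(Q))
for a,b in((254,76),(252,263)): print(onplane(cp,a,b,7))
E
```

```text
[ 620.07561931 -162.70646436  302.08920828] [1.62367638e+02 5.04416175e-02 1.61455311e+01]
[ 243   76   19  188 3147] [252.38798856 166.02700985]
((641.1702270507812, -240.29440307617188), (19.486343383789062, 219.2749481201172), 16.131650924682617)
[ 612.4928809 -134.3550495    7.       ]
[ 671.42669228 -346.34072629    7.        ]
```

```bash
cat >> h.py <<'E'
def bar(name):
    cp=optics.camera_params("wrist"); im,d=optics.snapshot("wrist"); cv2.imwrite(f"pics/{name}.png",im); im=im.astype(int)
    m=((im.max(2)-im.min(2))<32)&(im.max(2)<150); m[:, :225]=0; m[:,285:]=0; m[275:]=0
    k,l,st,ce=cv2.connectedComponentsWithStats(m.astype(np.uint8)); i=1+np.argmax(st[1:,4])
    v,u=np.nonzero(l==i); Q=np.array([onplane(cp,a,b,8)[:2] for a,b in zip(u,v)]); return st[i],rect(Q)
E
python3 - <<'E'
from h import *
s=r.sense(); print(s["time"],s["tool_pos"],s["tcp_rot"],bar("w2"))
E
```

```text
3.4 [ 641.17332963 -237.54170024  159.8097849 ] [-1.79910321e+02  8.68662983e-02  1.61954832e+01] (array([ 242,   81,   19,  184, 3070], dtype=int32), ((640.7073974609375, -243.65252685546875), (19.506338119506836, 216.03416442871094), 16.025957107543945))
```

```bash
python3 -m pendant '[[1,-2,4,25,0],[1,0,0,30,0],[1,0,0,30,0],[1,0,0,30,0],[1,0,0,20,0],[1,0,0,10,0],[1,0,0,6,0],[1,0,0,5,0],[1,0,0,2,0],[1,0,0,0,0]]' 60
python3 -m pendant '[[0,0,0,0,0],[0,0,0,0,0],[0,0,0,0,0],[0,0,0,0,0],[0,0,0,0,0],[0,0,0,0,0],[0,0,0,0,0]]' 60
python3 -m pendant '[[0,0,0,-5,0],[0,0,0,-15,0],[0,0,0,-25,0],[0,0,0,-25,0],[0,0,0,-20,0],[0,0,0,-10,0],[0,0,0,0,0]]'
python3 - <<'E'
from h import *
s=r.sense(); print(s["time"],s["tool_pos"],s["tcp_rot"],s["finger_gap"],s["wrist_torque"])
for n in("wrist","scene"):
    im,d=optics.snapshot(n); cv2.imwrite(f"pics/{n}3.png",im); np.save(f"pics/{n}3.npy",d)
a=cv2.imread("pics/wrist3.png"); b=cv2.imread("pics/scene3.png")[80:280,80:340]; b=cv2.resize(b,(499,384)); cv2.imwrite("pics/c3.png",cv2.resize(np.hstack([a,b]),None,fx=.78,fy=.78))
E
```

```text
time: 4.45
tool_pos: [641.3, -241.3, 4.2]
tcp_rot: [180.0, -0.1, 16.3]
ft_force: [0.4, 0.8, 0.4]
finger_gap: 85.3
time: 5.15
tool_pos: [641.0, -241.2, 3.7]
tcp_rot: [180.0, -0.0, 16.3]
ft_force: [-0.5, 0.2, 3.5]
finger_gap: 17.3
time: 5.85
tool_pos: [642.1, -241.6, 106.0]
tcp_rot: [179.9, -0.2, 16.3]
ft_force: [0.3, 0.3, -2.0]
finger_gap: 17.1
5.85 [ 642.05733596 -241.62791909  106.01368203] [ 1.79853122e+02 -1.69708892e-01  1.62982333e+01] 17.102443424408506 [ 0.01404328 -0.0107125  -0.05913564]
```

View pics/c3.png

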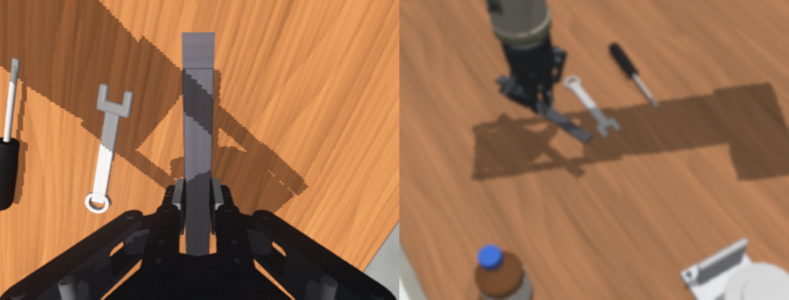

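The bar is lifted between the pads. In the wrist picture its lid end is at about (254,42) in the original pixels. Next: where the tip sits relative to the TCP, and whether the bar is level.

Run:
```python
from h import *
s=r.sense(); print(s["time"],s["tool_pos"])
cp=optics.camera_params("wrist"); im,d=optics.snapshot("wrist"); P=cloud("w",cp,d)
t=s["tool_pos"]
Rt=R.from_euler('xyz',s["tcp_rot"],degrees=True).as_matrix()
m=(d>0)&(P[...,2]>85)&(P[...,2]<130)&(np.abs(((P-t)@Rt)[...,0])<14); m[230:]=0
v,u=np.nonzero(m); Q=(P[m]-t)@Rt
print(len(Q),v.min(),Q.min(0),Q.max(0))
for lo in range(-120,0,10):
    k=(Q[:,1]>=lo)&(Q[:,1]<lo+10)
    if k.sum()>5: print(lo,k.sum(),np.median(Q[k],0).round(1),np.ptp(Q[k,0]).round(1))
```

```text
5.95 [ 640.32274808 -240.85935652  102.57538205]
7323 41 [ -13.89082965 -106.8283593    -5.99456364] [ 13.4514735  -10.27222005  -0.34564931]
-110 688 [   0.9 -103.5   -2.9] 20.1
-100 950 [  0.9 -95.2  -2.9] 20.0
-90 897 [  0.9 -85.1  -3.6] 19.9
-80 828 [  0.9 -74.9  -3.9] 20.1
-70 771 [  0.9 -65.1  -3.9] 19.8
-60 715 [  0.9 -54.9  -3.8] 20.0
-50 680 [  0.9 -45.2  -3.8] 20.0
-40 634 [  0.9 -35.1  -3.8] 19.7
-30 596 [  0.9 -25.1  -3.8] 19.8
-20 564 [  0.4 -15.2  -3.7] 27.3
```

The bar is level and in line with tool y. Its top is 3.8 mm above the TCP and its tip is 107 mm ahead. Next I'll turn it and carry it to a point in front of the rest.

```bash
python3 -m pendant '[[0,0,0,0,5],[0,0,0,0,5.4],[0,0,0,0,5],[0,0,0,0,5]]'
python3 -m pendant '[[0,-8.3,-18,0,0],[0,-17,-32,0,0],[0,-17,-32,0,0],[0,-17,-32,0,0],[0,-17,-32,0,0],[0,-17,-32,0,0],[0,-15,-30,0,0],[0,-10,-20,0,0],[0,-5,-10,0,0],[0,0,0,0,0]]'
python3 -m pendant '[[0,0,0,5,0],[0,0,0,5,0],[0,0,0,5.8,0],[0,0,0,0,0],[0,0,0,0,0]]'
cat >> h.py <<'E'
def view(name):
    s=r.sense(); cp=optics.camera_params("wrist"); im,d=optics.snapshot("wrist"); cv2.imwrite(f"pics/{name}.png",im); np.save(f"pics/{name}.npy",d)
    return s,im,d,cloud("w",cp,d)
E
python3 - <<'E'
from h import *
s,im,d,P=view("w4"); t=s["tool_pos"]; print(s["time"],t,s["tcp_rot"],s["finger_gap"],s["ft_force"])
m=box(P,d,(480,620),(170,320),(98,125)); Q=P[m]; print("lid",len(Q),cv2.minEnclosingCircle(Q[:,:2].astype(np.float32)) if len(Q) else 0,np.percentile(Q[:,2],[5,50,95]))
m=box(P,d,(480,620),(120,165),(70,86)); Q=P[m]; print("rest",len(Q),rect(Q[:,:2]),np.percentile(Q[:,2],[5,50,95]))
Rt=R.from_euler('xyz',s["tcp_rot"],degrees=True).as_matrix(); T=(P-t)@Rt
m=(d>0)&(abs(T[...,2]+3.5)<4)&(abs(T[...,0])<13)&(T[...,1]<-30)&(T[...,1]>-125); Q=T[m]; print("bar tool",Q.min(0),Q.max(0),np.median(Q,0))
E
```

```text
time: 6.4
tool_pos: [639.6, -240.5, 101.0]
tcp_rot: [-179.9, 0.2, -4.3]
ft_force: [-0.5, -0.4, -1.8]
finger_gap: 17.2
time: 7.4
tool_pos: [533.8, 6.2, 102.3]
tcp_rot: [-180.0, 0.1, -4.0]
ft_force: [-0.3, -0.3, -3.1]
finger_gap: 17.5
time: 7.9
tool_pos: [534.6, 4.7, 87.0]
tcp_rot: [180.0, 0.1, -4.1]
ft_force: [-0.6, 0.9, -2.2]
finger_gap: 17.2
7.9 [534.60904194   4.70065258  86.99702981] [ 1.79997871e+02  5.27786131e-02 -4.14476342e+00] 17.20778914979687 [-0.6210621   0.8787893  -2.22954985]Traceback (most recent call last):
  File "<stdin>", line 3, in <module>
    return _quantile_unchecked(
        a, q, axis, out, overwrite_input, method, keepdims, weights)
    return _ureduce(a,
                    func=_quantile_ureduce_func,
    ...<5 lines>...
                    overwrite_input=overwrite_input,
                    method=method)
    r = func(a, **kwargs)
    result = _quantile(arr,
                       quantiles=q,
    ...<2 lines>...
                       out=out,
                       weights=wgt)
    slices_having_nans = np.isnan(arr[-1, ...])
                                  ~~~^^^^^^^^^
IndexError: index -1 is out of bounds for axis 0 with size 0
```

View pics/w4.png

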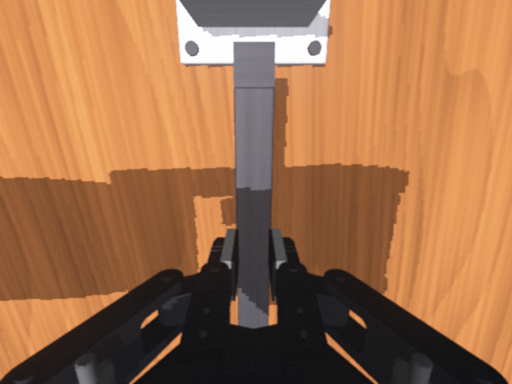

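Centred and square: the tip is at (254,42) and the base edge runs level at row 65, with the rest's near face above it. I'll advance 60 mm, which is still short of the rim, and measure there.

```bash
python3 -m pendant '[[0,0,-10,0,0],[0,0,-15,0,0],[0,0,-15,0,0],[0,0,-12,0,0],[0,0,-8,0,0],[0,0,0,0,0],[0,0,0,0,0]]'
python3 - <<'E'
from h import *
s,im,d,P=view("w5"); t=s["tool_pos"]; print(s["time"],t,s["tcp_rot"],s["finger_gap"],s["ft_force"])
Rt=R.from_euler('xyz',s["tcp_rot"],degrees=True).as_matrix(); T=(P-t)@Rt
m=(d>0)&(abs(T[...,2]+3.5)<3)&(abs(T[...,0])<13)&(T[...,1]<-30)&(T[...,1]>-125); Q=T[m]; print("bar tool",Q.min(0),Q.max(0),np.median(Q,0))
# rest ridge, both sides of bar, in tool frame
for a,b in((-38,-15),(15,38)):
    m=(d>0)&(T[...,0]>a)&(T[...,0]<b)&(T[...,1]<-60)&(T[...,1]>-150)&(P[...,2]>60)&(P[...,2]<90); Q=T[m]
    if len(Q): print("rest",a,len(Q),Q[:,1].min(),Q[:,1].max(),"top z",np.percentile(P[m][:,2],[50,95,99]), "y of top", np.median(Q[P[m][:,2]>np.percentile(P[m][:,2],85),1]))
m=(d>0)&(P[...,2]>92)&(T[...,1]<-60); print("lid px",m.sum())
if m.sum(): Q=T[m]; print(np.percentile(P[m][:,2],[5,50,95]),Q[:,1].max(),np.median(Q[:,0]))
n="side";im2,d2=optics.snapshot(n); b=cv2.resize(im2[200:360,150:350],None,fx=2.4,fy=2.4); cv2.imwrite("pics/c5.png",cv2.resize(np.hstack([im,b]),None,fx=.8,fy=.8))
E
```

```text
time: 8.65
tool_pos: [539.0, 65.2, 87.4]
tcp_rot: [180.0, 0.0, -4.1]
ft_force: [-0.3, -0.0, -3.1]
finger_gap: 17.4
8.65 [539.03763039  65.21107239  87.40218807] [ 1.79980822e+02  9.26485357e-03 -4.05131929e+00] 17.42883021118977 [-0.26707056 -0.01230798 -3.10986601]
bar tool [  -9.25732304 -107.21575416   -6.22775774] [ 10.99334931 -30.00219249  -0.86981723] [  0.93007667 -73.62590885  -3.66265179]
rest -38 973 -83.75247318874433 -72.02975596128695 top z [78.51939602 80.14774547 80.66045427] y of top -77.95871689815223
rest 15 969 -83.70825712801383 -71.98052076540911 top z [78.62220303 80.23433184 80.74097897] y of top -77.92233467473798
lid px 830
[ 92.05208202  98.16537785 103.39520081] -60.36317311063202 0.8871503733947906
```

View pics/c5.png

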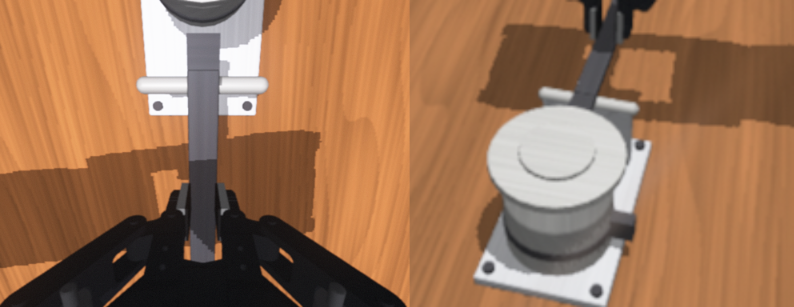

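The side view shows the bar over the rest pointing at the lid. From the wrist view the rest top is 78 mm ahead of the TCP and the tip 107 mm, with the bar's underside about 3 mm above the rest. I'll insert 29 mm more and then lower it under a light grip.

```bash
python3 -m pendant '[[0,0,-7,0,0],[0,0,-9,0,0],[0,0,-8,0,0],[0,0,-5,0,0],[0,0,0,0,0],[0,0,0,0,0]]'
python3 -m pendant '[[0,0,0,1,0],[0,0,0,1,0],[0,0,0,1,0],[0,0,0,1,0],[0,0,0,0,0]]' 20
python3 -m pendant '[[0,0,0,1,0],[0,0,0,1,0],[0,0,0,1,0],[0,0,0,1,0],[0,0,0,0,0]]' 20
python3 - <<'E'
from h import *
s,im,d,P=view("w6"); t=s["tool_pos"]; print(s["time"],t,s["ft_force"],s["wrist_torque"])
Rt=R.from_euler('xyz',s["tcp_rot"],degrees=True).as_matrix(); T=(P-t)@Rt
m=(d>0)&(abs(T[...,0])<9)&(T[...,1]<-10)&(T[...,1]>-85)&(P[...,2]>70)
for lo in range(-90,-10,10):
    k=m&(T[...,1]>=lo)&(T[...,1]<lo+10)
    if k.sum()>5: print(lo,k.sum(),np.median(P[k],0).round(1))
E
```

```text
time: 9.35
tool_pos: [541.1, 94.1, 87.4]
tcp_rot: [180.0, 0.0, -4.1]
ft_force: [0.7, 0.8, -2.8]
finger_gap: 17.5
time: 9.85
tool_pos: [541.2, 93.8, 83.4]
tcp_rot: [180.0, 0.0, -4.1]
ft_force: [-0.3, -0.1, -2.1]
finger_gap: 17.6
time: 10.35
tool_pos: [541.6, 93.6, 80.1]
tcp_rot: [180.0, -0.0, -4.1]
ft_force: [-3.4, -3.4, 6.4]
finger_gap: 17.5
10.35 [541.56260977  93.62939166  80.09855588] [-3.35759656 -3.43456709  6.44310784] [-0.21646548  0.54597901  0.12002393]
-90 425 [547.5 175.9  89.8]
-80 813 [546.8 168.5  89.2]
-70 730 [546.3 158.6  88.5]
-60 690 [545.5 148.6  87.8]
-50 624 [544.8 138.6  87.1]
-40 587 [544.2 128.6  86.4]
-30 601 [543.  118.1  85.8]
-20 4464 [541.8 104.9 164.8]
```

```bash
python3 -m pendant '[[0,0,0,1,0],[0,0,0,1,0],[0,0,0,1,0],[0,0,0,0,0]]' 20
python3 -m pendant '[[1,0,0,0,0],[1,0,0,0,0],[1,0,0,0,0],[1,0,0,0,0],[1,0,0,0,0],[1,0,0,0,0]]' 20
python3 - <<'E'
from h import *
s,im,d,P=view("w7"); t=s["tool_pos"]; print(s["time"],t,s["ft_force"],s["wrist_torque"],s["finger_gap"])
Rt=R.from_euler('xyz',s["tcp_rot"],degrees=True).as_matrix(); T=(P-t)@Rt
m=(d>0)&(abs(T[...,0])<9)&(T[...,1]<-10)&(T[...,1]>-120)&(P[...,2]>60)
for lo in range(-110,-10,10):
    k=m&(T[...,1]>=lo)&(T[...,1]<lo+10)
    if k.sum()>5: print(lo,k.sum(),np.median(P[k],0).round(1))
n="side";im2,d2=optics.snapshot(n); b=cv2.resize(im2[200:360,150:350],None,fx=2.4,fy=2.4); cv2.imwrite("pics/c7.png",cv2.resize(np.hstack([im,b]),None,fx=.8,fy=.8))
E
```

```text
time: 10.8
tool_pos: [541.7, 93.6, 77.4]
tcp_rot: [180.0, -0.1, -4.1]
ft_force: [-4.5, -4.4, 7.6]
finger_gap: 17.6
time: 11.4
tool_pos: [541.1, 94.0, 76.4]
tcp_rot: [-180.0, 0.0, -4.1]
ft_force: [0.5, -0.8, 0.1]
finger_gap: 85.5
11.4 [541.14029224  93.99565791  76.40410135] [ 0.47532308 -0.77148096  0.14110112] [ 0.03790392 -0.01311101 -0.03501933] 85.47986342654212
-110 1404 [548.8 198.8 103.6]
-100 1294 [547.9 188.9 103.5]
-90 1097 [547.3 179.3  93.1]
-80 867 [546.6 168.9  91.8]
-70 794 [545.9 159.1  90.2]
-60 704 [545.2 149.   88.6]
-50 639 [544.4 139.1  86.9]
-40 587 [543.8 129.   85.3]
-30 533 [543.  118.8  83.7]
-20 3886 [542.  105.  160.8]
```

View pics/c7.png

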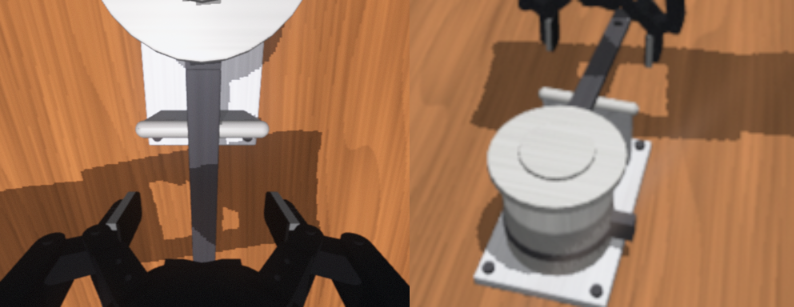

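The bar now lies on the rest at a 9° slope, with its tip beneath the rim (the rim edge crosses it at about (203,62) in the crop). I'll shut the fingers above the free end and start pressing.

```bash
python3 -m pendant '[[1,0,0,-10,0],[1,0,0,-20,0],[1,0,0,-20,0],[1,0.5,15,0,0],[0,0.4,30,0,0],[0,0,30,0,0],[0,0,17,0,0],[0,0,5,0,0],[0,0,0,0,0],[0,0,0,0,0]]' 40
python3 -m pendant '[[0,0,0,0,0],[0,0,0,10,0],[0,0,0,15,0],[0,0,0,10,0],[0,0,0,5,0],[0,0,0,5,0],[0,0,0,0,0]]'
cat >> h.py <<'E'
def lid(n):
    im,d=optics.snapshot(n); P=cloud(n,optics.camera_params(n),d); m=(np.hypot(P[...,0]-552.5,P[...,1]-238)<48)&(d>0)&(P[...,2]>90)&(P[...,2]<140); z=np.percentile(P[m][:,2],[20,40]).round(2); cv2.imwrite(f"pics/{n}_last.png",im); return m.sum(),z
E
python3 - <<'E'
from h import *
s=r.sense(); print(s["time"],s["tool_pos"],s["ft_force"],s["finger_gap"])
for n in("scene","side"):
    d=np.load(f"pics/{n}0.npy");P=cloud(n,optics.camera_params(n),d); m=(np.hypot(P[...,0]-552.5,P[...,1]-238)<48)&(d>0)&(P[...,2]>90)&(P[...,2]<140); print(n,"base",np.percentile(P[m][:,2],[20,40]),"now",lid(n))
E
```

```text
time: 12.5
tool_pos: [535.0, -2.5, 126.3]
tcp_rot: [-180.0, 0.0, -4.1]
ft_force: [0.6, 0.3, 0.1]
finger_gap: 0.2
time: 13.2
tool_pos: [534.6, -2.8, 80.5]
tcp_rot: [-180.0, 0.1, -4.1]
ft_force: [-0.2, -0.1, -0.6]
finger_gap: -0.1
13.2 [534.57761718  -2.83786323  80.53369783] [-0.17889811 -0.08709609 -0.64505599] -0.1155558065649199
scene base [102.10098416 103.10086426] now (np.int64(1586), array([102.02, 103.13]))
side base [104.77892974 105.51353632] now (np.int64(2341), array([104.67, 105.43]))
```

```bash
python3 -m pendant '[[0,0,0,5,0],[0,0,0,4,0],[0,0,0,3,0],[0,0,0,3,0],[0,0,0,2,0],[0,0,0,2,0],[0,0,0,0,0]]'
python3 -m pendant '[[0,0,0,2,0],[0,0,0,2,0],[0,0,0,2,0],[0,0,-1,2,0],[0,0,0,2,0],[0,0,-1,2,0],[0,0,0,0,0],[0,0,0,0,0]]'
python3 - <<'E'
from h import *
s=r.sense(); print(s["time"],s["tool_pos"],s["ft_force"])
for n in("scene","side"): print(n,lid(n))
E
```

```text
time: 14.0
tool_pos: [535.8, -2.7, 63.3]
tcp_rot: [-180.0, -0.1, -4.1]
ft_force: [-2.3, 1.9, 6.3]
finger_gap: 0.0
time: 14.8
tool_pos: [536.6, -0.9, 51.9]
tcp_rot: [180.0, -0.2, -4.1]
ft_force: [-0.3, 0.7, 5.9]
finger_gap: -0.0
14.8 [536.63416904  -0.93542044  51.87906304] [-0.33163658  0.69401124  5.88484514]
scene (np.int64(1601), array([107.24, 108.34]))
side (np.int64(2340), array([109.94, 110.67]))
```

```bash
python3 -m pendant '[[0,0,0,2,0],[0,0,-1,2,0],[0,0,0,2,0],[0,0,-1,2,0],[0,0,0,2,0],[0,0,0,1,0],[0,0,0,0,0],[0,0,0,0,0]]'
python3 - <<'E'
from h import *
s=r.sense(); print(s["time"],s["tool_pos"],s["ft_force"])
for n in("scene","side"): print(n,lid(n))
a=cv2.imread("pics/scene_last.png")[180:340,220:400];b=cv2.imread("pics/side_last.png")[160:360,150:350]
cv2.imwrite("pics/c8.png",np.hstack([cv2.resize(a,(400,356)),cv2.resize(b,(356,356))]))
E
```

```text
time: 15.7
tool_pos: [537.1, 1.5, 41.1]
tcp_rot: [-180.0, -0.2, -4.1]
ft_force: [0.0, 2.3, 8.4]
finger_gap: 0.2
15.7 [537.09424757   1.50085266  41.12906575] [0.04882073 2.2776906  8.36398161]
scene (np.int64(1610), array([111.62, 112.74]))
side (np.int64(2349), array([114.33, 115.08]))
```

View pics/c8.png

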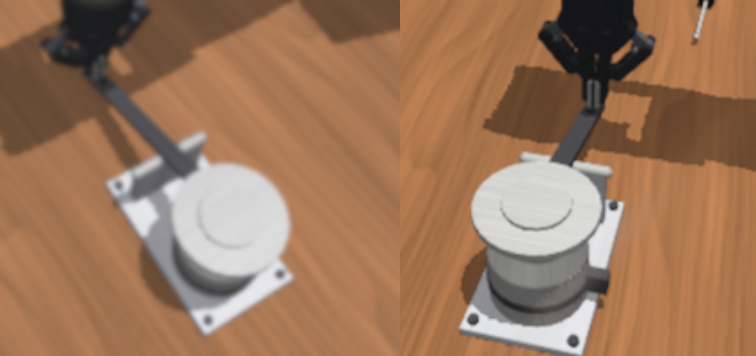

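Both cameras give a lift of 9.6 mm, with the bar in line under the fingertips. One more millimetre, then I'll lift off and back away.

```bash
python3 -m pendant '[[0,0,0,1,0],[0,0,0,0,0],[0,0,0,-1,0],[0,0,0,-2,0],[0,0,0,-3,0],[0,0,0,-5,0],[0,0,0,-15,0],[0,0,0,-25,0],[0,0,0,-30,0],[0,0,0,-30,0]]'
python3 -m pendant '[[0,0,0,-30,0],[0,0,0,-20,0],[0,0,20,0,0],[0,0,30,0,0],[0,0,30,0,0],[0,0,20,0,0],[0,0,0,0,0],[0,0,0,0,0],[0,0,0,0,0],[0,0,0,0,0]]'
python3 - <<'E'
from h import *
s=r.sense(); print(s["time"],s["tool_pos"],s["ft_force"])
for n in("scene","side"): print(n,lid(n))
a=cv2.imread("pics/scene_last.png")[180:340,220:400];b=cv2.imread("pics/side_last.png")[160:360,150:350]
cv2.imwrite("pics/c9.png",np.hstack([cv2.resize(a,(400,356)),cv2.resize(b,(356,356))]))
E
```

```text
time: 16.8
tool_pos: [535.1, 1.1, 151.4]
tcp_rot: [180.0, 0.0, -4.1]
ft_force: [-0.0, -0.6, -0.1]
finger_gap: 0.2
time: 17.8
tool_pos: [528.4, -97.7, 199.7]
tcp_rot: [-180.0, -0.0, -4.0]
ft_force: [-0.9, 0.4, 0.3]
finger_gap: 0.1
17.8 [528.3765039  -97.71088085 199.71492568] [-0.89298885  0.44861385  0.27591712]
scene (np.int64(1603), array([112.  , 113.03]))
side (np.int64(2336), array([114.57, 115.29]))
```

View pics/c9.png

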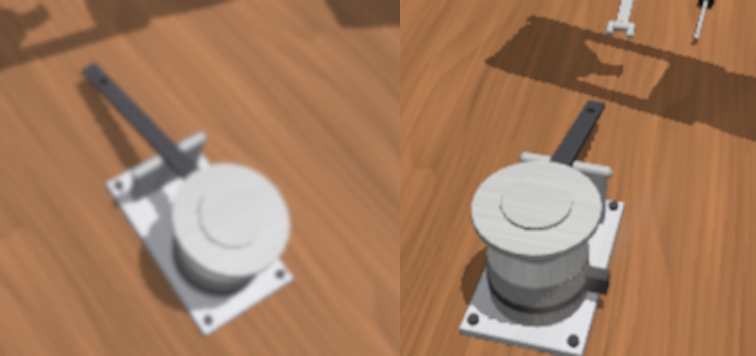

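The lid is up 9.8–9.9 mm. The bar still lies on the rest with its end under the rim, and the robot is clear of everything. Handing in.

```bash
python3 -c "
from bench import hand_in
print(hand_in())"
```

```text
the job is handed in; nothing more can be done
None
```

The lid is up about 10 mm, the bar is released, and the job is handed in at about 18 s of robot time.

- **What I did:** I gripped the bar near its centre, laid it over the lever rest with its tip about 18 mm under the rim, and let go. I then pressed the free end down with the shut fingertips and backed the arm clear. The gripper never touched the lid.
- **Lid height:** after release, the scene and side cameras gave a rise of about 9.9 mm and 9.8 mm against my first pictures.
- **Bar and arm:** the last picture shows the bar still on the rest with its end under the rim. The arm was about 100 mm behind and well above it.
- **Forces:** the readings I took during the push were about 6–9 N, and about zero (noise level) after I backed off.
- **Disagreements:** the cameras differed by about 2–3 mm in absolute height, so I used only changes from each camera's own baseline. An early wrist look, taken while the arm was still settling, was a few mm off, so I measured again before grasping. No final check failed.

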